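# Snap the pipe clips shut under the sink

### The job

Two of the three hinged clips on the waste pipe under the sink have been left open. Press the strap of each open clip down over the pipe until it snaps and stays shut by itself, so that all three clips end up shut, and leave the loose things round about where they stand.

Things in the scene. Friction and masses are not known exactly. Their poses are not given: they have to be found in the camera images.
- clip_a: Pipe clip A: grey plastic, screwed to the board, 28 mm wide along the pipe and 92 mm across it. Origin: underside of its foot, straight below the pipe's axis. Own x points across the pipe to the hinge side (away from the robot), y along the pipe, z up. The hinge pin of its strap runs along y at x = +28 mm, z = 50 mm.
- strap_a (a joint): Opening angle (rad) of clip A's hinged strap: 0 = shut over the pipe, 1.4 = wide open. A light spring lifts it unless its nose has snapped under the springy rib on the front post; snapped shut it reads under 0.03. The nose meets the rib at about 0.23; getting past takes about 6 N pressed slowly on the tab, up to 15 N pressed fast; once shut it is rigid.
- strap_a_pad (a point): Middle of the top face of clip A's flat thumb tab (26 mm wide, from 64 to 93 mm from the hinge, 4 mm thick), where to press. In the strap's own frame, which turns with it about the hinge pin, it lies 78 mm from the pin towards the robot (-x) and 18 mm above it (+z); when shut it is 68 mm above the board.
- clip_b: Pipe clip B: grey plastic, screwed to the board, 28 mm wide along the pipe and 92 mm across it. Origin: underside of its foot, straight below the pipe's axis. Own x points across the pipe to the hinge side (away from the robot), y along the pipe, z up. The hinge pin of its strap runs along y at x = +28 mm, z = 50 mm.
- strap_b (a joint): Opening angle (rad) of clip B's hinged strap: 0 = shut over the pipe, 1.4 = wide open. A light spring lifts it unless its nose has snapped under the springy rib on the front post; snapped shut it reads under 0.03. The nose meets the rib at about 0.23; getting past takes about 6 N pressed slowly on the tab, up to 15 N pressed fast; once shut it is rigid.
- strap_b_pad (a point): Middle of the top face of clip B's flat thumb tab (26 mm wide, from 64 to 93 mm from the hinge, 4 mm thick), where to press. In the strap's own frame, which turns with it about the hinge pin, it lies 78 mm from the pin towards the robot (-x) and 18 mm above it (+z); when shut it is 68 mm above the board.
- clip_c: Pipe clip C: grey plastic, screwed to the board, 28 mm wide along the pipe and 92 mm across it. Origin: underside of its foot, straight below the pipe's axis. Own x points across the pipe to the hinge side (away from the robot), y along the pipe, z up. The hinge pin of its strap runs along y at x = +28 mm, z = 50 mm.
- strap_c (a joint): Opening angle (rad) of clip C's hinged strap: 0 = shut over the pipe, 1.4 = wide open. A light spring lifts it unless its nose has snapped under the springy rib on the front post; snapped shut it reads under 0.03. The nose meets the rib at about 0.23; getting past takes about 6 N pressed slowly on the tab, up to 15 N pressed fast; once shut it is rigid.
- strap_c_pad (a point): Middle of the top face of clip C's flat thumb tab (26 mm wide, from 64 to 93 mm from the hinge, 4 mm thick), where to press. In the strap's own frame, which turns with it about the hinge pin, it lies 78 mm from the pin towards the robot (-x) and 18 mm above it (+z); when shut it is 68 mm above the board.
- pipe: White plastic waste pipe, 40 mm diameter, 0.5 m long along its own y, fixed, axis 50 mm above the board, elbows going down through the board at both ends. Origin: on the board under its middle.
- brush: Bystander: wooden-backed scrub brush, 150 x 56 x 43 mm, loose, lying bristles down on the robot's side of the pipe. Origin: middle of the underside; x along it.
- coupling: Bystander: loose white pipe coupling, a ring 52 mm across and 45 mm tall standing on end on the robot's side of the pipe. Origin: centre of its underside.
- aerator: Bystander: small chrome tap aerator, 27 mm across, 20 mm tall, standing loose on the far side of the pipe. Origin: centre of its underside.
- bucket: Bystander: teal plastic bucket, 240 mm across the top, 200 mm tall, at the left. Origin: centre of its underside.
- acrylic_box: Bystander: clear acrylic box with a steel latch, shut, 124 x 184 x 77 mm, at the right. Origin: centre of its underside.
- cleaner: Bystander: white bottle of cleaner, 72 mm across, 220 mm tall, near right. Origin: centre of its underside.
Mind the look-alikes: they are no part of the job. Leave any pink or purple look-alike of the clip_a alone.

How it is judged:
By the outcome, as a careful person would: the job done as asked, in the order asked, and still so for the second after the job is handed in, with the robot touching nothing.
It also fails if it takes over 38 s, if anything falls off the work surface, if the arm or the gripper's body presses on something with over 40 N, if the wrist force passes 120 N, or if a joint passes its speed limit or range.

### The arm

A 6-joint arm with a two-finger parallel gripper is mounted at the origin on the work surface. World frame = base frame: x ahead of the robot, y to its left, z up, the work surface at z = 0. Lengths are in m, angles in rad, forces in N, time in s.
With the tool pointing down it reaches from about 0.35 to 0.775 m from the base axis. Payload 5.5 kg.
Tool frame: the origin (TCP) lies at the very end of the fingers, on their centre line; the grasp point (between the pads) lies env.hold_point_z behind it (env.hold_point_z is the distance from the TCP to the grasp point, in m); z points along the fingers, y is the line along which they close (so a half turn about z gives the same grasp; the last joint's range is limited). The gripper opens to 85 mm and grips with 20 to 120 N. Pads are 22 mm wide; open, the fingers measure 114 mm over their backs; the gripper's body (76 mm by 85 mm) begins 54 mm behind the grasp point. The pads swing forward as they close: fully open they stand 13 mm farther back than shut.
Start: joints at [-1.485, 0.313, 0.046, 1.304, 0, 1.431], TCP at [0.129, -0.56, 0.231] pointing down, gripper open.
Joint ranges: [-2.76, 2.76], [-0.86, 1.69], [-1.03, 1.26], [-2.2, 2.34], [-1.47, 1.5], [-3.14, 3.14]. Speed limits (rad/s): [2.57, 2.57, 3.14, 3.14, 3.14, 3.14].

### API

Orientations are given as a unit quaternion [w, x, y, z].
In Python, from workcell import env gives the robot as it stands.
- The arm moves only by the tool carry_out, never from a script. Its argument "steps" is a list of rows, each a list of 3 entries, a list of its own where there are three numbers: the turn, a rotation vector about the tool's x, y, z in degrees, then the shift along the tool's x, y, z in cm, then the closure in counts, from 0 (fully open) to 255 (shut). A call has exactly 8 rows; each row is the pose to reach, as a shift and turn from the pose commanded when the call began, along the tool's axes at that moment; what a row does not reach only later rows make up. A row lasts 1/8 s, in which the tool goes at most 62.5 mm and 10.7 degrees, less where a joint would pass 70% of its speed; a pose out of reach is approached as far as the arm can. A call with a gripper value outside its range is refused whole. The fingers move at their own pace and stop on an object; "force" is the grip in N (left out, the last holds). Time passes only in rows, so rows that repeat a pose let the fingers close, or fill a call up. It gives the time, the measured TCP pose, the force, the opening and the grip force at its end, in the units of the state.
- env.get_state(): the state, without advancing time (a new reading comes with each control period).
- env.read_camera(name): name is "scene" or "top"; returns (picture, depth): 384x512x3 uint8, red, green, blue; 384x512 float32, m along the optical axis (not along the pixel's ray), 0 where there is no reading.
- env.get_calibration(name): a dict with "fx", "fy", "cx", "cy" (pixels), "D" ([k1, k2, p1, p2, k3] as OpenCV has them; the pictures are not rectified), "origin" and "orientation" of the camera in the world. Camera axes: x right, y up, looking along -z (the intrinsics and any distortion apply to the point x, -y, -z); pixel columns grow to the right and rows downward; lengths in m; the calibration is good to about 2 mm. A picture is of the moment at which its call begins. get_calibration takes no time and is no camera call.
- env.hand_in(): hands the job in; it is judged then, once.
The state is a dict: "clock": time; "joint_pos": joint angles; "qvel": joint speeds; "tau": joint torques, N m; "tcp_pos": TCP position; "orientation": TCP orientation; "wrist_force": force on the tool from outside, world axes, zero at the start; "ft_torque": the same for the moment, N m; "finger_gap": finger opening in m; "grip_force": force on a finger pad.
Only numpy, scipy, OpenCV 4.12 (cv2) and the standard library are available. Lean on these libraries where they do the work, as an engineer would, in place of code of your own. Each camera call takes 0.05 s, during which the arm holds its last target. There are 200 camera calls.

## Working session

There is one attempt and no reset: what is moved stays moved. The work goes in short steps, Python scripts to look and compute and a tool call to move; the robot and the scene stay as the last step left them, time stands still between calls to the robot, and variables do not carry over. Pictures are saved under pics/ and viewed, at most 10 in all, crops included, and the job is handed in when it is done.

Besides the shell and the picture viewer there is one more tool, called after ">>>" as a command line: name --argument value ..., lists and objects as JSON in quotes. carry_out: Moves the arm, as the interface text tells. Its arguments: {"type":"object","properties":{"steps":{"type":"array","items":{"type":"array"}},"force":{"type":"number"}},"required":["steps"]}

```bash
mkdir -p pics; cat > h.py <<'E'
import numpy as np,cv2
from scipy.spatial.transform import Rotation as R
from workcell import env
def q(o): return R.from_quat([o[1],o[2],o[3],o[0]])
def pts(name,d):
    c=env.get_calibration(name);h,w=d.shape
    u,v=np.meshgrid(np.arange(w),np.arange(h))
    K=np.array([[c['fx'],0,c['cx']],[0,c['fy'],c['cy']],[0,0,1.]])
    n=cv2.undistortPoints(np.stack([u,v],-1).reshape(-1,1,2).astype(float),K,np.array(c['D'])).reshape(h,w,2)
    p=np.stack([n[...,0]*d,-n[...,1]*d,-d],-1)
    return p@q(c['orientation']).as_matrix().T+np.array(c['origin'])
def look(name,tag):
    im,d=env.read_camera(name);cv2.imwrite(f'pics/{name}{tag}.png',im[...,::-1]);np.save(f'{name}{tag}.npy',pts(name,d));return im,d
E
python3 - <<'E'
from h import *
a,_=look('scene','0');b,_=look('top','0')
cv2.imwrite('pics/both.png',np.vstack([a,b])[...,::-1][:, :] if 0 else cv2.resize(np.hstack([a,b])[...,::-1],(800,300)))
s=env.get_state();print(s,env.hold_point_z)
for n in('scene','top'):print(env.get_calibration(n))
E
```

```text
{'clock': 0.1, 'joint_pos': array([-1.48461144e+00,  3.13941446e-01,  4.50820965e-02,  1.30360387e+00,
       -8.13311309e-06,  1.43120312e+00]), 'qvel': array([-0.00132206, -0.00151771,  0.00288071,  0.00134533,  0.00118543,
        0.00014355]), 'tau': array([ 3.31557574e-03, -4.81722915e+01,  2.99245995e+01,  1.26436443e-02,
       -1.66822479e-04,  1.19342496e-05]), 'tcp_pos': array([ 0.12867408, -0.55994337,  0.23048457]), 'orientation': array([-8.33258975e-04,  9.93634450e-01,  1.12649391e-01,  1.81887653e-05]), 'wrist_force': array([ 0.41956614, -0.27987348, -0.6559789 ]), 'ft_torque': array([ 0.06196592,  0.0404163 , -0.00745079]), 'grip_force': 0.0, 'finger_gap': 0.08563727640471003} 0.0187
{'fx': 358.1889974358527, 'fy': 358.1889974358527, 'cx': 259.68443096337893, 'cy': 190.44006357577052, 'D': array([0.0225009, 0.       , 0.       , 0.       , 0.       ]), 'origin': array([ 1.38108491, -0.08969413,  0.88861775]), 'orientation': array([0.70119628, 0.28614612, 0.25690273, 0.60037085])}
{'fx': 394.54841850253234, 'fy': 394.54841850253234, 'cx': 261.29036324160495, 'cy': 197.70567969880432, 'D': array([-0.01256606,  0.        ,  0.        ,  0.        ,  0.        ]), 'origin': array([0.31774362, 0.00248026, 1.20616766]), 'orientation': array([-0.68317007, -0.07910035,  0.08175461,  0.72134456])}
```

View pics/scene0.png

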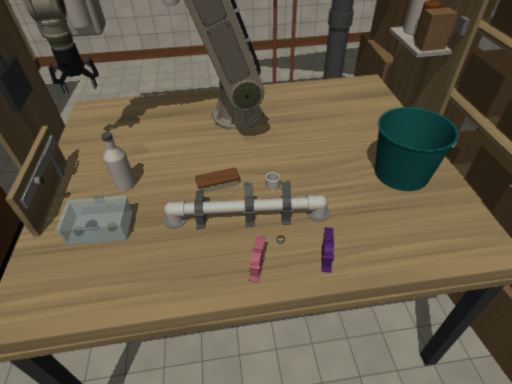

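View pics/top0.png

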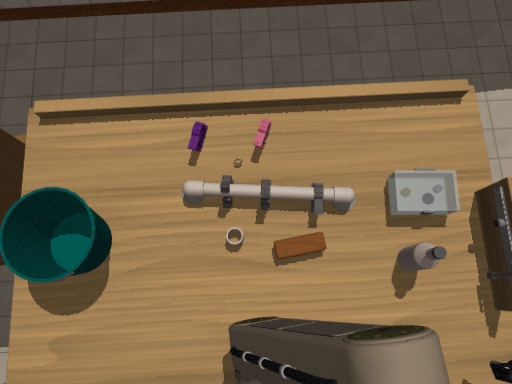

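The scene view shows three grey clips at (200,210), (249,205) and (286,203). In the top view they are at (318,198), (265,192) and (227,190). The pink and purple look-alikes are on the far side. Next I'll zoom in and measure heights.

```bash
python3 - <<'E'
from h import *
a=cv2.imread('pics/scene0.png');b=cv2.imread('pics/top0.png')
A=cv2.resize(a[165:240,155:340],(740,300),interpolation=2);B=cv2.resize(b[160:230,180:365],(740,280),interpolation=2)
cv2.imwrite('pics/crop0.png',np.vstack([A,B]))
for n,im in(('top',b),('scene',a)):
    P=np.load(n+'0.npy');hsv=cv2.cvtColor(im,cv2.COLOR_BGR2HSV)
    roi=np.zeros(im.shape[:2],bool)
    if n=='top':roi[165:225,185:355]=1
    else: roi[170:240,160:335]=1
    m=roi&(hsv[...,1]<60)&(hsv[...,2]<125)&(hsv[...,2]>20)
    k,l,st,ce=cv2.connectedComponentsWithStats(m.astype(np.uint8))
    for i in range(1,k):
        if st[i,4]<30: continue
        p=P[l==i];p=p[(p[:,2]<.2)&(p[:,2]>.005)]
        print(n,ce[i].round(),st[i],'min',p.min(0).round(3),'max',p.max(0).round(3))
        for lo in np.arange(0,.18,.02):
            s=p[(p[:,2]>=lo)&(p[:,2]<lo+.02)]
            if len(s)>3: print('   z',round(lo,2),len(s),s.mean(0).round(3),s[:,0].min().round(3),s[:,0].max().round(3))
    w=roi&(hsv[...,1]<40)&(hsv[...,2]>150);p=P[w];p=p[(p[:,2]>.062)&(p[:,2]<.08)]
    c=p[:,:2].mean(0);print('pipe',c,np.linalg.svd(p[:,:2]-c,full_matrices=False)[2][0],len(p),np.median(p[:,2]))
E
```

```text
top [270. 196.] [ 185  176  170   38 1430] min [ 0.525 -0.285  0.005] max [0.648 0.229 0.139]
   z 0.0 196 [0.579 0.004 0.01 ] 0.543 0.633
   z 0.02 58 [0.583 0.002 0.03 ] 0.555 0.616
   z 0.04 333 [ 0.588 -0.022  0.055] 0.55 0.645
   z 0.06 410 [ 0.575 -0.117  0.067] 0.525 0.634
   z 0.08 139 [0.618 0.011 0.093] 0.574 0.648
   z 0.1 136 [0.6   0.039 0.109] 0.571 0.639
   z 0.12 44 [0.599 0.062 0.129] 0.57 0.618
pipe [ 0.60609797 -0.03109266] [0.09914608 0.99507289] 808 0.07031583224861271
scene [277. 185.] [274 179   6  11  44] min [0.486 0.076 0.007] max [0.504 0.097 0.042]
   z 0.0 18 [0.497 0.087 0.013] 0.486 0.504
   z 0.02 21 [0.499 0.086 0.031] 0.489 0.504
   z 0.04 4 [0.495 0.092 0.041] 0.49 0.499
scene [268. 185.] [266 180   5  11  37] min [0.485 0.051 0.005] max [0.502 0.063 0.042]
   z 0.0 16 [0.494 0.057 0.013] 0.486 0.502
   z 0.02 15 [0.493 0.056 0.031] 0.485 0.499
   z 0.04 4 [0.493 0.055 0.041] 0.486 0.5
scene [245. 209.] [ 163  182  167   47 1708] min [ 0.525 -0.303  0.005] max [0.664 0.238 0.137]
   z 0.0 365 [ 0.629 -0.043  0.01 ] 0.569 0.664
   z 0.02 193 [ 0.631 -0.033  0.031] 0.591 0.654
   z 0.04 369 [ 0.626 -0.046  0.049] 0.549 0.654
   z 0.06 261 [ 0.595 -0.117  0.071] 0.525 0.658
   z 0.08 182 [0.629 0.024 0.092] 0.589 0.656
   z 0.1 142 [0.604 0.029 0.11 ] 0.572 0.638
   z 0.12 67 [0.604 0.07  0.127] 0.571 0.621
pipe [ 0.61278665 -0.03210859] [-0.0999729  -0.99499016] 970 0.06933541065382748
```

View pics/crop0.png

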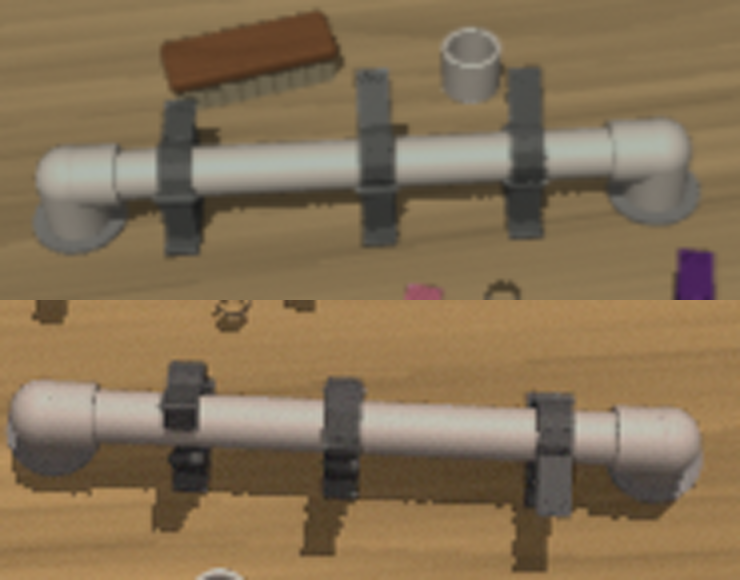

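The right-hand clip in the top view, at (318,198), is shut with its tab lying flat. The middle one (265,192) and the left one (227,190) are open with their straps raised. Next I'll measure them in the pipe frame.

```bash
python3 - <<'E'
from h import *
ang=np.arctan2(.0995,.995);ey=np.array([np.sin(ang),np.cos(ang)]);ex=np.array([np.cos(ang),-np.sin(ang)])
c0=np.array([.6095,-.0316])
for n in('top','scene'):
    im=cv2.imread(f'pics/{n}0.png');P=np.load(n+'0.npy');hsv=cv2.cvtColor(im,cv2.COLOR_BGR2HSV)
    X=(P[...,:2]-c0)@ex;Y=(P[...,:2]-c0)@ey;Z=P[...,2]
    w=(abs(X)<.03)&(abs(Y)<.2)&(Z>.066)&(Z<.076)&(hsv[...,2]>150)&(hsv[...,1]<40)
    zz=Z[w]; print(n,'pipe X',X[w].mean(),'max z',np.percentile(Z[w],95))
    g=(hsv[...,1]<70)&(hsv[...,2]<120)&(abs(X)<.1)&(abs(Y)<.2)&(Z>.08)&(Z<.16)
    k,l,st,ce=cv2.connectedComponentsWithStats(g.astype(np.uint8))
    for i in range(1,k):
        if st[i,4]<15: continue
        m=l==i; print(n,ce[i].round(),st[i,4],'Y',np.percentile(Y[m],[3,50,97]).round(3))
        for lo in np.arange(.08,.15,.01):
            s=m&(Z>=lo)&(Z<lo+.01)
            if s.sum()>2: print('  z',lo.round(2),'X',np.percentile(X[s],[5,50,95]).round(3),'Y',np.median(Y[s]).round(3))
        th=Y[m].mean()
    # obstacles near side
    o=(X<-.06)&(X>-.2)&(abs(Y)<.2)&(Z>.015)&(Z<.2)
    k,l,st,ce=cv2.connectedComponentsWithStats(o.astype(np.uint8))
    for i in range(1,k):
        m=l==i
        if m.sum()>20:print('obs',m.sum(),'X',X[m].min().round(3),X[m].max().round(3),'Y',Y[m].min().round(3),Y[m].max().round(3),'Z',Z[m].max().round(3))
E
```

```text
top pipe X -0.0038639665719496312 max z 0.07318582381863717
top [225. 184.] 152 Y [0.113 0.125 0.136]
  z 0.08 X [0.026 0.028 0.03 ] Y 0.117
  z 0.09 X [-0.024  0.016  0.025] Y 0.123
  z 0.1 X [-0.024 -0.017  0.009] Y 0.126
  z 0.11 X [-0.016 -0.004  0.002] Y 0.124
  z 0.12 X [-0.012 -0.008 -0.006] Y 0.123
  z 0.13 X [-0.019 -0.016 -0.012] Y 0.123
top [265. 189.] 167 Y [-0.003  0.009  0.021]
  z 0.08 X [-0.035  0.013  0.021] Y 0.009
  z 0.09 X [-0.011  0.002  0.015] Y 0.008
  z 0.1 X [-0.022 -0.016 -0.011] Y 0.009
  z 0.11 X [-0.039 -0.03  -0.023] Y 0.009
  z 0.12 X [-0.04  -0.037 -0.034] Y 0.007
obs 30 X -0.069 -0.06 Y -0.161 -0.137 Z 0.073
obs 130 X -0.168 -0.117 Y 0.069 0.119 Z 0.051
obs 955 X -0.2 -0.117 Y -0.178 -0.024 Z 0.05
scene pipe X -2.3943853071534947e-06 max z 0.07289955888199756
scene [248. 194.] 197 Y [-0.005  0.007  0.019]
  z 0.08 X [0.012 0.019 0.024] Y 0.009
  z 0.09 X [-0.014 -0.     0.017] Y 0.007
  z 0.1 X [-0.025 -0.017 -0.01 ] Y 0.007
  z 0.11 X [-0.037 -0.029 -0.022] Y 0.005
  z 0.12 X [-0.039 -0.037 -0.032] Y 0.009
scene [286. 194.] 204 Y [0.112 0.124 0.135]
  z 0.08 X [0.025 0.031 0.033] Y 0.125
  z 0.09 X [0.009 0.019 0.028] Y 0.123
  z 0.1 X [0.    0.006 0.013] Y 0.126
  z 0.11 X [-0.007 -0.002  0.005] Y 0.121
  z 0.12 X [-0.014 -0.009 -0.002] Y 0.121
  z 0.13 X [-0.018 -0.014 -0.01 ] Y 0.122
obs 654 X -0.199 -0.06 Y -0.178 -0.027 Z 0.071
obs 204 X -0.169 -0.114 Y 0.067 0.117 Z 0.05
```

```bash
cat >> h.py <<'E'
ang=np.arctan2(.0995,.995);ey=np.array([np.sin(ang),np.cos(ang)]);ex=np.array([np.cos(ang),-np.sin(ang)])
c0=np.array([.6095,-.0316])
def W(X,Y,z): return np.r_[c0+X*ex+Y*ey,z]
def sh(targets):
    s=env.get_state();T=q(s['orientation'])
    yaw=np.pi/2-ang;Rd=R.from_matrix(np.c_[[np.cos(yaw),np.sin(yaw),0],[np.sin(yaw),-np.cos(yaw),0],[0,0,-1.]])
    print('t',s['clock'],'tcp',s['tcp_pos'].round(4),'turn deg',(T.inv()*Rd).as_rotvec(degrees=True).round(2),'F',s['wrist_force'].round(1),'gap',s['finger_gap'])
    for t in targets: print(np.round(t,3),'->',(T.inv().apply(np.array(t)-s['tcp_pos'])*100).round(2))
E
python3 -c "
from h import *
sh([[.129,-.56,.31],[.35,-.38,.31],W(.015,.007,.31),W(.015,.007,.17)])"
```

```text
t 0.1 tcp [ 0.1287 -0.5599  0.2305] turn deg [-7.000e-02 -7.000e-02 -7.135e+01] F [ 0.4 -0.3 -0.7] gap 0.08563727640471003
[ 0.129 -0.56   0.31 ] -> [ 0.03 -0.   -7.95]
[ 0.35 -0.38  0.31] -> [ 25.6  -12.6   -7.93]
[ 0.625 -0.026  0.31 ] -> [ 60.34 -40.93  -7.87]
[ 0.625 -0.026  0.17 ] -> [ 60.33 -40.9    6.13]
```

>>> carry_out --steps '[[[0,0,0],[0,0,-6],255],[[0,0,-8],[3,-1.5,-8],255],[[0,0,-16],[8,-4,-8],255],[[0,0,-25],[13,-6.5,-8],255],[[0,0,-34],[18,-9,-8],255],[[0,0,-43],[23,-12,-8],255],[[0,0,-52],[28,-15,-8],255],[[0,0,-61],[33,-18.5,-8],255]]'

```text
clock: 1.1
tcp_pos: [0.41, -0.3048, 0.3108]
orientation: [-0.0, 0.798, 0.603, -0.0]
wrist_force: [0.8, -1.3, 0.8]
finger_gap: 0.0001
grip_force: 0.0
```

```bash
python3 -c "
from h import *
sh([W(.015,.007,.30),W(.015,.007,.17)]);print(env.get_state()['joint_pos'].round(2))"
```

```text
t 1.1 tcp [ 0.41   -0.3048  0.3108] turn deg [-2.000e-02 -1.000e-02 -1.008e+01] F [ 0.8 -1.3  0.8] gap 0.0001284547069917448
[ 0.625 -0.026  0.3  ] -> [32.67 13.12  1.08]
[ 0.625 -0.026  0.17 ] -> [32.67 13.12 14.08]
[-0.8   0.18  0.06  1.46 -0.    1.05]
```

>>> carry_out --steps '[[[0,0,-5],[5,2,0],255],[[0,0,-10.1],[10.5,4.2,0],255],[[0,0,-10.1],[16,6.5,0],255],[[0,0,-10.1],[21.5,8.7,0],255],[[0,0,-10.1],[27,10.9,1],255],[[0,0,-10.1],[32.7,13.1,5],255],[[0,0,-10.1],[32.7,13.1,10],255],[[0,0,-10.1],[32.7,13.1,14],255]]'

```text
clock: 2.1
tcp_pos: [0.6246, -0.0266, 0.1679]
orientation: [-0.001, 0.742, 0.67, -0.001]
wrist_force: [-0.7, -0.3, -0.9]
finger_gap: 0.0
grip_force: 0.0
```

```bash
python3 - <<'E'
from h import *
def path(Y,th0):
    o=[]
    for th in [th0,.6,.45,.35,.23,.12,0]:
        if th>th0: continue
        o.append(W(.028-.082*np.cos(.221+th)+.0145*min(1,th/.4)+.002,Y,.05+.082*np.sin(.221+th)))
    return o
look('top','1');a,_=look('scene','1');print(env.get_state()['joint_pos'].round(2))
cv2.imwrite('pics/crop1.png',cv2.resize(a[100:250,150:350],(800,600),interpolation=2)[...,::-1])
sh(path(.007,.66))
E
```

```text
[-0.17  0.44  0.07  1.21 -0.    1.5 ]
t 2.2 tcp [ 0.6215 -0.0271  0.1652] turn deg [-0.64 -0.04 -0.2 ] F [-0.3  0.9 -0.1] gap 0.0002633574265305064
[ 0.603 -0.024  0.113] -> [ 0.12 -1.86  5.22]
[ 0.599 -0.024  0.11 ] -> [ 0.12 -2.23  5.55]
[ 0.591 -0.023  0.101] -> [ 0.12 -3.05  6.46]
[ 0.584 -0.022  0.094] -> [ 0.11 -3.7   7.13]
[ 0.575 -0.021  0.086] -> [ 0.11 -4.61  8.  ]
[ 0.567 -0.02   0.077] -> [ 0.11 -5.34  8.84]
[ 0.56  -0.02   0.068] -> [ 0.1  -6.04  9.8 ]
```

View pics/crop1.png

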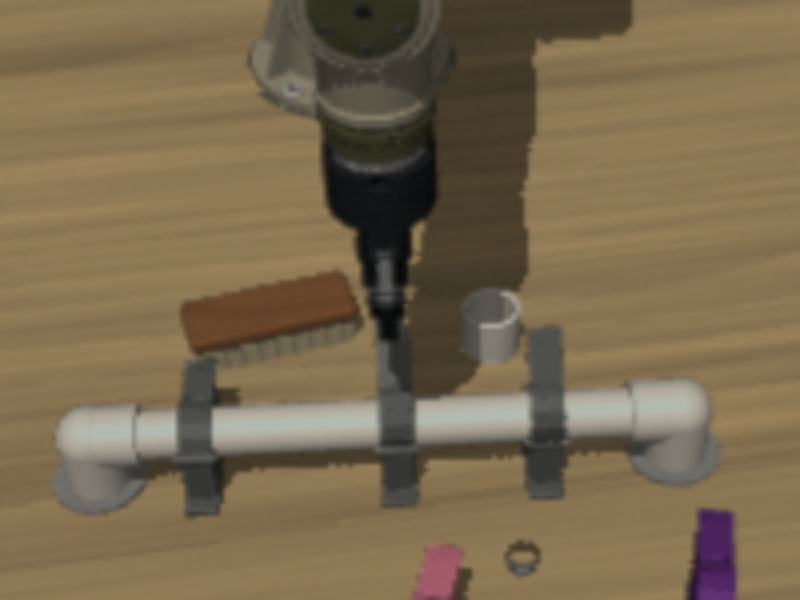

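The closed fingers hang directly over the middle clip's tab, with their tip at crop pixel (390,335). I'll go down and follow the tab's arc.

>>> carry_out --steps '[[[0,0,0],[0.1,-1.0,2.5],255],[[0,0,0],[0.1,-1.9,5.0],255],[[0,0,0],[0.1,-2.2,5.6],255],[[0,0,0],[0.1,-2.6,6.1],255],[[0,0,0],[0.1,-3.1,6.5],255],[[0,0,0],[0.1,-3.5,6.9],255],[[0,0,0],[0.1,-3.8,7.2],255],[[0,0,0],[0.1,-4.1,7.5],255]]'

```text
clock: 3.2
tcp_pos: [0.5846, -0.023, 0.0963]
orientation: [0.0, 0.743, 0.669, 0.0]
wrist_force: [-0.5, -0.8, 0.3]
finger_gap: -0.0003
grip_force: 0.2
```

```bash
python3 - <<'E'
from h import *
a,_=look('scene','2')
cv2.imwrite('pics/crop2.png',cv2.resize(a[150:240,190:310],(800,600),interpolation=2)[...,::-1])
sh([W(-.0325,.007,.086),W(-.043,.007,.077),W(-.052,.007,.068)])
E
```

```text
t 3.25 tcp [ 0.584  -0.0229  0.0958] turn deg [-0.04  0.01 -0.25] F [ 0.3 -0.9 -0.5] gap -0.0002793227337798896
[ 0.578 -0.021  0.086] -> [ 0.09 -0.62  0.98]
[ 0.567 -0.02   0.077] -> [ 0.09 -1.67  1.88]
[ 0.558 -0.019  0.068] -> [ 0.08 -2.57  2.78]
```

View pics/crop2.png

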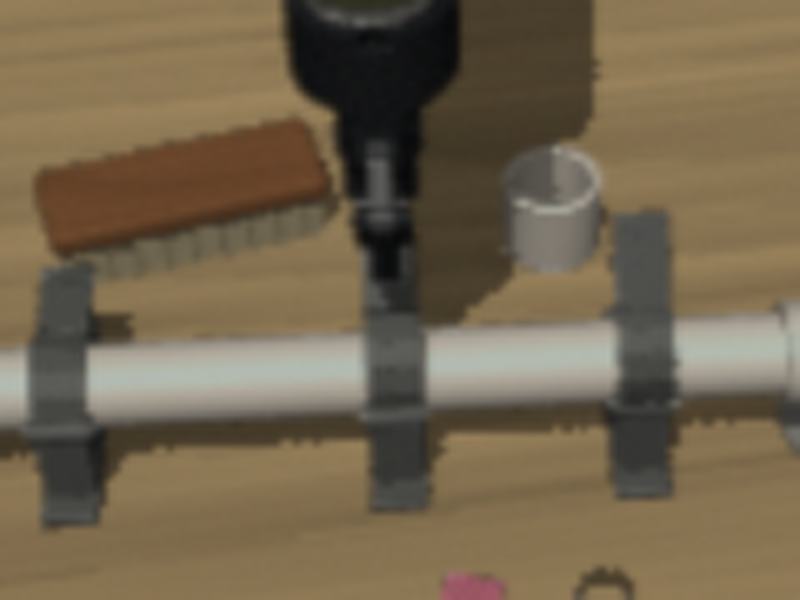

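The middle strap has come down under the fingertip at crop pixel (388,275). I'll keep pressing, slowly through the rib.

>>> carry_out --steps '[[[0,0,0],[0.1,-0.6,0.8],255],[[0,0,0],[0.1,-1.0,1.2],255],[[0,0,0],[0.1,-1.3,1.5],255],[[0,0,0],[0.1,-1.6,1.8],255],[[0,0,0],[0.1,-1.9,2.1],255],[[0,0,0],[0.1,-2.1,2.4],255],[[0,0,0],[0.1,-2.3,2.6],255],[[0,0,0],[0.1,-2.4,2.8],255]]'

```text
clock: 4.25
tcp_pos: [0.5599, -0.0194, 0.0678]
orientation: [-0.001, 0.743, 0.669, -0.001]
wrist_force: [3.5, -0.8, 7.3]
finger_gap: 0.0001
grip_force: 4.8
```

```bash
python3 - <<'E'
from h import *
sh([W(-.052,.007,.068),W(-.052,.007,.065)])
E
```

```text
t 4.25 tcp [ 0.5599 -0.0194  0.0678] turn deg [-0.09  0.   -0.25] F [ 3.5 -0.8  7.3] gap 0.00014808815302875712
[ 0.558 -0.019  0.068] -> [-0.02 -0.15 -0.02]
[ 0.558 -0.019  0.065] -> [-0.02 -0.14  0.28]
```

Now a firmer press, then lift and look.

>>> carry_out --steps '[[[0,0,0],[0,0,0.1],255],[[0,0,0],[0,0,0.2],255],[[0,0,0],[0,0,0.3],255],[[0,0,0],[0,0,0.4],255],[[0,0,0],[0,0,0.4],255],[[0,0,0],[0,0,0.4],255],[[0,0,0],[0,0,0.4],255],[[0,0,0],[0,0,0.4],255]]'

```text
clock: 5.25
tcp_pos: [0.5601, -0.0194, 0.0673]
orientation: [0.0, 0.743, 0.669, -0.0]
wrist_force: [-7.8, 0.6, 27.4]
finger_gap: -0.0001
grip_force: 13.6
```

>>> carry_out --steps '[[[0,0,0],[0,0,-2],255],[[0,0,0],[0,0,-6],255],[[0,0,0],[0,0,-11],255],[[0,0,0],[0,0,-12],255],[[0,0,0],[4,2,-12],255],[[0,0,0],[8,4,-12],255],[[0,0,0],[11,6,-12],255],[[0,0,0],[11,6,-12],255]]'

```text
clock: 6.25
tcp_pos: [0.6316, 0.0855, 0.1817]
orientation: [-0.001, 0.742, 0.67, -0.001]
wrist_force: [-1.1, -0.9, 0.4]
finger_gap: 0.0002
grip_force: 0.0
```

```bash
python3 - <<'E'
from h import *
a,_=look('scene','3')
cv2.imwrite('pics/crop3.png',cv2.resize(a[150:240,190:310],(800,600),interpolation=2)[...,::-1])
P=np.load('scene3.npy');X=(P[...,:2]-c0)@ex;Y=(P[...,:2]-c0)@ey;Z=P[...,2]
for y in(-.135,.007,.123):
    m=(abs(Y-y)<.01)&(X<-.038)&(X>-.075)&(Z>.05)&(Z<.15);print(y,m.sum(),np.median(Z[m]),X[m].min())
    m=(abs(Y-y)<.012)&(abs(X)<.08)&(Z>.02)&(Z<.15);print(Z[m].max() if m.any() else 0)
def path(Y,th0):
    return [W(.028-.082*np.cos(.221+th)+.0145*min(1,th/.4)+.002,Y,.05+.082*np.sin(.221+th)) for th in [th0,.75,.6,.45,.35,.23,.12,0]]
sh([W(.014,.123,.15)]+path(.123,.9))
E
```

```text
-0.135 18 0.06799823977818298 -0.06758568498887105
0.0787390493366138
0.007 44 0.0689593889729826 -0.06903130816092834
0.07939019958526905
  return _methods._mean(a, axis=axis, dtype=dtype,
  ret = ret.dtype.type(ret / rcount)
Traceback (most recent call last):
ValueError: zero-size array to reduction operation minimum which has no identity
```

View pics/crop3.png

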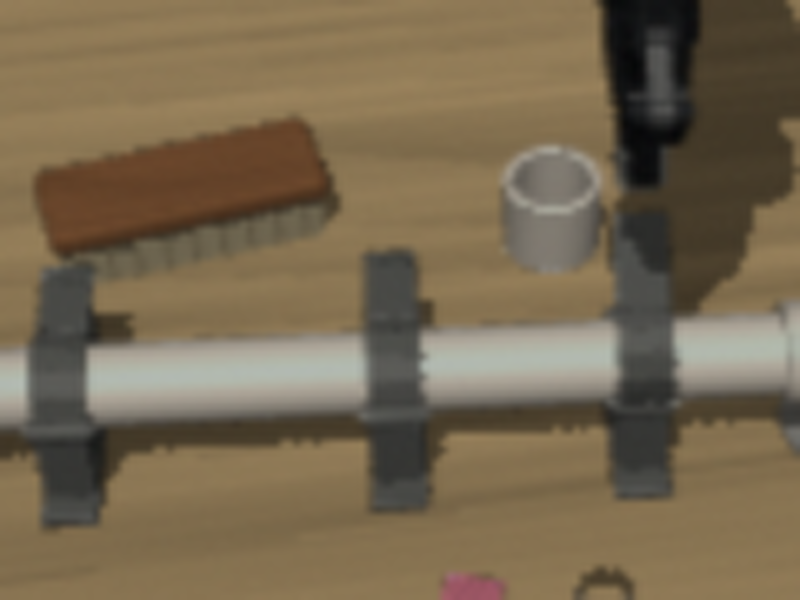

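The middle tab at (390,285) now lies flat at z ≈ 69 mm, level with the clip that was already shut, so it has snapped. The fingers are above the last open clip's tab at (640,210).

```bash
python3 - <<'E'
from h import *
def path(Y,th0):
    return [W(.028-.082*np.cos(.221+th)+.0145*min(1,th/.4)+.002,Y,.05+.082*np.sin(.221+th)) for th in [th0,.75,.6,.45,.35,.23,.12,0]]
sh([W(.014,.123,.15)]+path(.123,.9))
E
```

```text
t 6.3 tcp [0.6309 0.0844 0.182 ] turn deg [-0.24  0.05 -0.15] F [-0.1  0.  -0.2] gap 0.00020596622028861775
[0.636 0.089 0.15 ] -> [0.55 0.44 3.2 ]
[0.631 0.09  0.124] -> [ 0.55 -0.06  5.81]
[0.62  0.091 0.118] -> [ 0.55 -1.13  6.43]
[0.61  0.092 0.11 ] -> [ 0.54 -2.08  7.21]
[0.602 0.093 0.101] -> [ 0.54 -2.91  8.11]
[0.596 0.093 0.094] -> [ 0.54 -3.57  8.78]
[0.586 0.094 0.086] -> [ 0.54 -4.48  9.64]
[0.579 0.095 0.077] -> [ 0.54 -5.22 10.48]
[0.572 0.096 0.068] -> [ 0.54 -5.93 11.42]
```

>>> carry_out --steps '[[[0,0,0],[0.5,0.4,2.0],255],[[0,0,0],[0.5,0.3,4.0],255],[[0,0,0],[0.5,0,5.7],255],[[0,0,0],[0.5,-1.0,6.4],255],[[0,0,0],[0.5,-1.6,6.9],255],[[0,0,0],[0.5,-2.1,7.3],255],[[0,0,0],[0.5,-2.9,8.1],255],[[0,0,0],[0.5,-3.5,8.7],255]]'

```text
clock: 7.3
tcp_pos: [0.5971, 0.0921, 0.0969]
orientation: [0.0, 0.743, 0.669, -0.0]
wrist_force: [0.4, -0.1, 0.9]
finger_gap: 0.0001
grip_force: 0.2
```

```bash
python3 - <<'E'
from h import *
a,_=look('scene','4')
cv2.imwrite('pics/crop4.png',cv2.resize(a[150:240,190:310],(800,600),interpolation=2)[...,::-1])
sh([W(-.0325,.123,.086),W(-.043,.123,.077),W(-.052,.123,.068)])
E
```

```text
t 7.35 tcp [0.5959 0.0923 0.096 ] turn deg [-0.12  0.02 -0.24] F [-1.3  0.1 -1.4] gap -0.00044395646432068625
[0.589 0.094 0.086] -> [ 0.1  -0.66  1.  ]
[0.579 0.095 0.077] -> [ 0.1  -1.71  1.9 ]
[0.57  0.096 0.068] -> [ 0.09 -2.6   2.81]
```

View pics/crop4.png

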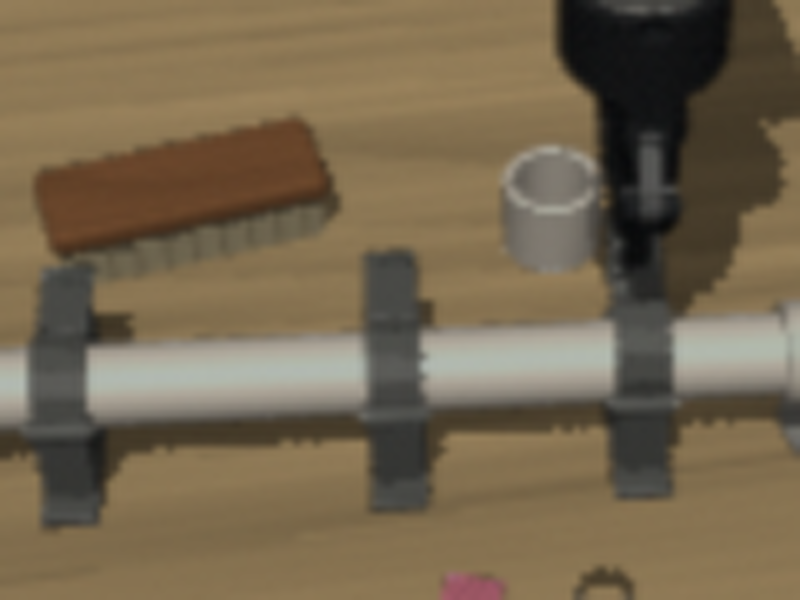

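The last strap is well down under the fingertip at (635,265). I'll press it through the same way, then hold and lift.

>>> carry_out --steps '[[[0,0,0],[0.1,-0.6,0.8],255],[[0,0,0],[0.2,-1.0,1.2],255],[[0,0,0],[0.2,-1.3,1.5],255],[[0,0,0],[0.2,-1.6,1.8],255],[[0,0,0],[0.2,-1.9,2.1],255],[[0,0,0],[0.2,-2.1,2.4],255],[[0,0,0],[0.2,-2.3,2.6],255],[[0,0,0],[0.2,-2.4,2.8],255]]'

```text
clock: 8.35
tcp_pos: [0.5743, 0.0968, 0.0696]
orientation: [0.0, 0.743, 0.669, 0.0]
wrist_force: [0.7, 0.2, 0.7]
finger_gap: -0.0002
grip_force: 0.3
```

>>> carry_out --steps '[[[0,0,0],[0,0,0.1],255],[[0,0,0],[0,0,0.2],255],[[0,0,0],[0,0,0.3],255],[[0,0,0],[0,0,0.4],255],[[0,0,0],[0,0,0.4],255],[[0,0,0],[0,0,0.4],255],[[0,0,0],[0,0,0.4],255],[[0,0,0],[0,0,0.4],255]]'

```text
clock: 9.35
tcp_pos: [0.5729, 0.0969, 0.0675]
orientation: [-0.0, 0.743, 0.67, -0.0]
wrist_force: [-7.3, -0.1, 19.9]
finger_gap: 0.0001
grip_force: 10.5
```

>>> carry_out --steps '[[[0,0,0],[0,0,-2],255],[[0,0,0],[0,0,-6],255],[[0,0,0],[0,0,-11],255],[[0,0,0],[0,0,-16],255],[[0,0,0],[0,-4,-20],255],[[0,0,0],[0,-8,-20],255],[[0,0,0],[0,-12,-20],255],[[0,0,0],[0,-12,-20],255]]'

```text
clock: 10.35
tcp_pos: [0.4511, 0.1096, 0.2648]
orientation: [-0.001, 0.743, 0.67, -0.001]
wrist_force: [0.2, -0.4, -0.1]
finger_gap: 0.0003
grip_force: 0.0
```

```bash
python3 - <<'E'
from h import *
a,_=look('scene','5')
cv2.imwrite('pics/crop5.png',cv2.resize(a[150:270,170:330],(800,600),interpolation=2)[...,::-1])
P=np.load('scene5.npy');X=(P[...,:2]-c0)@ex;Y=(P[...,:2]-c0)@ey;Z=P[...,2]
for y in(-.135,.007,.123):
    m=(abs(Y-y)<.01)&(X<-.038)&(X>-.075)&(Z>.05)&(Z<.15);print(y,m.sum(),Z[m].mean(),Z[m].max(initial=0))
sh([])
E
```

```text
-0.135 16 0.06800126578201379 0.07211508047084314
0.007 43 0.06963180154743404 0.07341092087669077
0.123 44 0.06943740808886927 0.07358178121676373
t 10.4 tcp [0.453  0.1094 0.2649] turn deg [-0.09  0.02 -0.21] F [ 0.6 -0.1  0.4] gap 4.7176190289830446e-05
```

View pics/crop5.png

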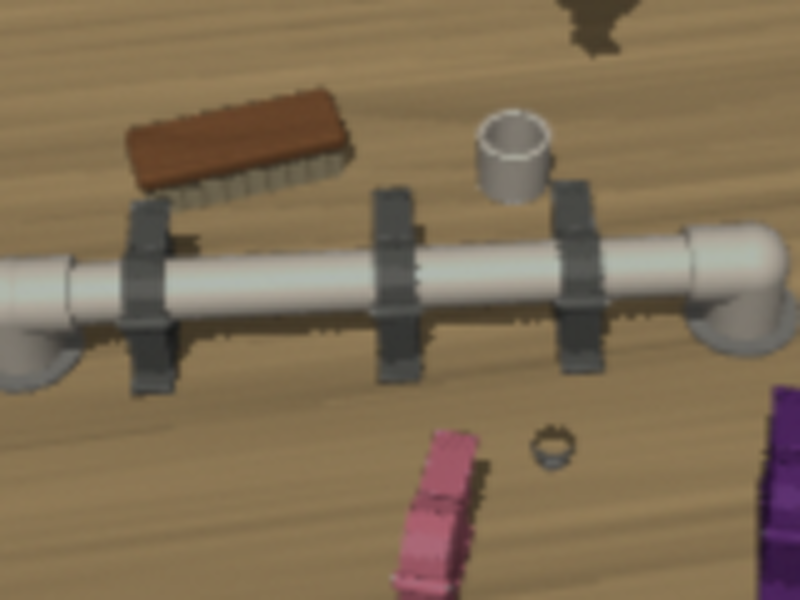

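All three tabs, at (150,225), (393,210) and (573,205), lie flat at about 68–70 mm. The brush, coupling and aerator haven't moved, and the arm is clear of everything.

```bash
python3 -c "
from h import *
print(env.hand_in())"
```

```text
the job is handed in; nothing more can be done
None
```

I pressed both open clips shut, so all three now stay shut on their own with tabs at about 68–70 mm; nothing loose near the pipe moved, and I handed the job in at about 10 s (no verdict was returned).

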